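# Shut the row of sample tube lids

## Task

The tubes with the blue lids are ready for the centrifuge: run a fingertip lightly along their row, from one end to the other, and push all six blue lids over and fully shut. Leave the orange lids standing open, do not lift either tube block or push it out of its place, and leave everything else on the bench where it is.

Things in the scene. Friction and masses are not known exactly. Their poses are not given: they have to be found in the camera images.
- blue_block: Block to close: aluminium block 46 x 196 mm, about 1 kg, loose on its feet; origin under its middle on the table, z up, long axis = its y axis, roughly to the robot's left. Top at z 46 mm; six 5 mL tubes stick out, rims at z 62 mm, at x = 0 and y = +75, +45, +15, -15, -45, -75 mm (numbers 1 to 6). Each has a blue flip lid, open on its +y side, that folds over towards -y.
- blue_first (a point): Centre of tube 1's lid top as it is when shut (block x 0, y +75, z 65.5 mm). A lid is a disc 19 mm across, 3.5 mm thick, with a thumb tab; its hinge line runs along block x, 10.5 mm to the +y side of the tube's centre at z 62 mm, and the lid reaches 24.5 mm from it. Open, it stands up over the hinge, tip at z 87 mm; shut, its tab ends 14 mm to the -y side of the centre.
- blue_last (a point): The same point for tube 6 (block x 0, y -75, z 65.5 mm): the row of six runs straight from blue_first to here, 30 mm apart.
- blue1 (a joint): Hinge of blue lid 1 (tube at y = +75 mm in the block): 0 = shut flat, 1.57 = upright, up to 1.95 = leaning back; a stiff hinge that stays where it is left (about 0.025 N m, some 1 N at the tab).
- blue2 (a joint): Hinge of blue lid 2 (tube at y = +45 mm in the block): 0 = shut flat, 1.57 = upright, up to 1.95 = leaning back; a stiff hinge that stays where it is left (about 0.025 N m, some 1 N at the tab).
- blue3 (a joint): Hinge of blue lid 3 (tube at y = +15 mm in the block): 0 = shut flat, 1.57 = upright, up to 1.95 = leaning back; a stiff hinge that stays where it is left (about 0.025 N m, some 1 N at the tab).
- blue4 (a joint): Hinge of blue lid 4 (tube at y = -15 mm in the block): 0 = shut flat, 1.57 = upright, up to 1.95 = leaning back; a stiff hinge that stays where it is left (about 0.025 N m, some 1 N at the tab).
- blue5 (a joint): Hinge of blue lid 5 (tube at y = -45 mm in the block): 0 = shut flat, 1.57 = upright, up to 1.95 = leaning back; a stiff hinge that stays where it is left (about 0.025 N m, some 1 N at the tab).
- blue6 (a joint): Hinge of blue lid 6 (tube at y = -75 mm in the block): 0 = shut flat, 1.57 = upright, up to 1.95 = leaning back; a stiff hinge that stays where it is left (about 0.025 N m, some 1 N at the tab).
- orange_block: Block with ORANGE lids, to be left open. Same build, sizes and axes as the blue block; tubes 1 to 6 from its +y to its -y end, lids standing open on the +y side of each tube.
- orange1 (a joint): Hinge of orange lid 1, same meaning as for the blue lids.
- orange2 (a joint): Hinge of orange lid 2, same meaning as for the blue lids.
- orange3 (a joint): Hinge of orange lid 3, same meaning as for the blue lids.
- orange4 (a joint): Hinge of orange lid 4, same meaning as for the blue lids.
- orange5 (a joint): Hinge of orange lid 5, same meaning as for the blue lids.
- orange6 (a joint): Hinge of orange lid 6, same meaning as for the blue lids.
- amber_bottle: Bystander: amber glass bottle with a black cap, 54 mm across, 110 mm tall; origin at the middle of its underside.
- beaker: Bystander: glass beaker, 68 mm across, 90 mm tall; origin at the middle of its underside.
- marker: Bystander: marker pen lying down, 130 mm long, 17 mm thick, white with a black cap; origin at the middle of its underside.
- vial: Bystander: small capped glass vial, 23 mm across, 45 mm tall; origin at the middle of its underside.
- petri_dish: Bystander: closed clear petri dish, 88 mm across, 14 mm high; origin at the middle of its underside.
- tip_box: Bystander: blue pipette-tip box with a clear lid, 85 x 122 x 64 mm; origin at the middle of its underside.
- timer: Bystander: white lab timer lying flat, 58 x 68 x 18 mm; origin at the middle of its underside.
- media_bottle: Bystander: glass bottle with a blue cap, 70 mm across, 150 mm tall; origin at the middle of its underside.
Not all that is in view belongs to the job. Leave any green look-alike of the orange_block alone.

How it is judged (in metres and radians):
On the way, in this order (a step that is already met when the one before it is completed fails the run):
1. the row is worked from one end: the lid at one end is pushed over while the lid at the other end still stands open (((value of joint blue1 below 0.7 rad and value of joint blue6 above 1.1 rad) or (value of joint blue6 below 0.7 rad and value of joint blue1 above 1.1 rad))), for 0.05 s.
2. the half of the row nearer that end is pushed over while the lid at the other end still stands open (((value of joint each of blue1, blue2, blue3 below 0.7 rad and value of joint blue6 above 1.1 rad) or (value of joint each of blue4, blue5, blue6 below 0.7 rad and value of joint blue1 above 1.1 rad))), for 0.05 s.
At the end, for the whole second after the job is handed in: All six blue lids are shut (hinge under 0.12 rad, the tab within 3 mm of flat); the orange lids still stand open (over 1.2 rad); the blue block stands level, at rest and within 25 mm of where it was, the orange block within 15 mm (value of joint each of blue1, blue2, blue3, blue4, blue5, blue6 below 0.12 rad and value of joint each of orange1, orange2, orange3, orange4, orange5, orange6 above 1.2 rad and distance of blue_block from where it was at the start of the episode below 0.025 m and angle between blue_block's own z axis and vertical below 0.05 rad and linear speed of blue_block below 0.01 m/s and distance of orange_block from where it was at the start of the episode below 0.015 m); the robot touches nothing.
It fails at once if an orange lid was pushed over (value of joint any of orange1, orange2, orange3, orange4, orange5, orange6 below 1.2 rad).
It fails at once if a tube block was lifted or tipped (height (world z) of any of blue_block, orange_block above 0.008 m or angle between any of blue_block, orange_block's own z axis and vertical above 0.12 rad).
It fails at once if the blue block was pushed more than 25 mm, or the orange block more than 15 mm, out of place (distance of blue_block from where it was at the start of the episode above 0.025 m or distance of orange_block from where it was at the start of the episode above 0.015 m).
It fails at once if the lids were pushed hard (over 30 N) instead of lightly (contact force between the fingers and blue_block above 30 N).
It fails at once if something else on the bench was moved by more than 20 mm (distance of any of amber_bottle, beaker, marker, vial, petri_dish, tip_box, timer, media_bottle from where it was at the start of the episode above 0.02 m).
It also fails if it takes over 48 s, if anything falls off the work surface, if the arm or the gripper's body presses on something with over 40 N, if the wrist force passes 120 N, or if a joint passes its speed limit or range.

## Robot

A 6-joint arm with a two-finger parallel gripper is mounted at the origin on the work surface. World frame = base frame: x ahead of the robot, y to its left, z up, the work surface at z = 0. Lengths are in mm, angles in degrees, forces in N, time in s.
With the tool pointing down it reaches from about 300 to 850 mm from the base axis. Payload 4.2 kg.
Tool frame: the origin (TCP) lies on the centre line of the jaws, within the pads' length; the fingertips stand 14 mm ahead of it and the grasp point (between the pads) lies 5 mm behind it (env.finger_overhang is the z of the fingertips in the tool frame, in mm); z points along the fingers, y is the line along which they close (so a half turn about z gives the same grasp; the last joint's range is limited). The gripper opens to 91 mm and grips with 3 to 60 N. Pads are 32 mm wide; open, the fingers measure 118 mm over their backs; the gripper's body (76 mm by 178 mm) begins 60 mm behind the grasp point.
Start: joints at [-71.562, 18.312, 89.639, -0, 72.044, -1.146], TCP at [192.734, -541.752, 227.976] pointing down, gripper open.
Joint ranges: [-177.97, 177.97], [-48.28, 115.42], [12.27, 149.76], [-77.06, 257.06], [2.81, 150.46], [-146.56, 146.56]. Speed limits (degrees/s): [147.25, 147.25, 180, 180, 180, 180].

## Interface

Orientations are given as [roll, pitch, yaw] about the fixed x, y, z axes, in that order (R = Rz(yaw) Ry(pitch) Rx(roll)).
In Python, from workcell import sensors, viewer, env gives the robot as it stands. The module is installed in compiled form; this text tells all that it offers.
- The arm moves only by the tool step_arm, never from a script. Its argument "plan" is one flat list of numbers, 6 for each row, row after row: the shift along the tool's x, y, z in cm, then the turn, a rotation vector about the tool's x, y, z in rad. In form: [x, y, z, wx, wy, wz, x, y, z, wx, wy, wz, ...]. A call has 1 to 5 rows; each row shifts and turns the commanded pose from where the row before left it, along the tool's axes as they then stand; what a row does not reach is not made up. A row lasts 1/12 s, in which the tool goes at most 41.7 mm and 7.16 degrees, less where a joint would pass 70% of its speed; a pose out of reach is approached as far as the arm can. A call is refused whole if a number of a shift passes 4.17 or a number of a turn 0.125, either way. A call with a gripper value outside its range is refused whole. "hand" is the finger opening in cm, from 0 to 9.12, set as the call begins (left out, the last holds). The fingers move at their own pace and stop on an object; "newtons" is the grip in N (left out, the last holds). Time passes only in rows, so rows that do not move let the fingers close. It gives the time, the measured TCP pose, the force, the opening and the grip force at its end, in the units of the state.
- sensors.state(): the state, without advancing time (a new reading comes with each control period).
- viewer.grab_frame(name): name is "scene" or "top" or "wrist"; returns a dict with "img" (420x560x3 uint8, red, green, blue), "fx", "fy", "cx", "cy" (pixels), "k1" (the pictures are not rectified: a ray, as slopes to the right and down, at radius r is drawn at 1 + k1 r^2 times it, then the intrinsics apply), "position" and "attitude" of the camera in the world. Camera axes: x right, y down, z forward; pixel columns grow to the right and rows downward; lengths in mm; the calibration is good to about 2 mm. A picture is of the moment at which its call begins. There is no depth.
- env.job_done(): hands the job in; it is judged then, once.
Trained networks look in a picture, given as the dict that the camera call returned (one of the last four; its "shot" number tells which), for a name from the list of things; names that differ only in an ending like _2 or _b are one class to them, and where a whole thing is asked for, a point or a joint stands for the part that bears it (a point fixed in the world has none). Each returns a list of dicts, best first, with "score" (0 to 1); they miss things now and then, are a little off and sometimes report something else, mostly with a low value. They report only what shows in the picture. A call takes as long as a camera call. They do not tell look-alikes from the thing itself.
- viewer.boxes_of(name, picture): "location" ([column, row] in pixels, amid what is visible of it).
- viewer.pinpoint(name, picture): "location" ([column, row] in pixels: a listed point, or the origin of a listed thing).
The state is a dict: "time_s": time; "qpos": joint angles; "qvel": joint speeds; "effort": joint torques, N m; "ee_pos": TCP position; "ee_rot": TCP orientation; "force": force on the tool from outside, world axes, zero at the start; "torque": the same for the moment, N m; "gripper_width": finger opening in mm; "gripper_force": force on a finger pad.
Only numpy, scipy, OpenCV 4.12 (cv2) and the standard library are available. Lean on these libraries where they do the work, as an engineer would, in place of code of your own. Each camera call takes 0.05 s, during which the arm holds its last target. There are 200 camera calls.

## Working session

There is one attempt and no reset: what is moved stays moved. The work goes in short steps, Python scripts to look and compute and a tool call to move; the robot and the scene stay as the last step left them, time stands still between calls to the robot, and variables do not carry over. Pictures are saved under pics/ and viewed, at most 10 in all, crops included, and the job is handed in when it is done.

Besides the shell and the picture viewer there is one more tool, called after "Request:" as name(argument=value, ...) on one line, values as JSON. step_arm: Moves the arm, as the interface text tells. Its arguments: {"type":"object","properties":{"plan":{"type":"array","items":{"type":"number"}},"hand":{"type":"number"},"newtons":{"type":"number"}},"required":["plan"]}

```bash
mkdir -p pics; cat > h.py <<'E'
import numpy as np, cv2
from scipy.spatial.transform import Rotation as R
from workcell import sensors, viewer, env
def rot(f):
    a=np.array(f["attitude"],float)
    if a.shape==(3,3): return a
    if a.size==3: return R.from_euler('xyz',a,degrees=True).as_matrix()
    raise Exception(a)
def ray(f,px):
    d=np.array([(px[0]-f["cx"])/f["fx"],(px[1]-f["cy"])/f["fy"]]); s=d.copy()
    for _ in range(20): s=d/(1+f["k1"]*(s@s))
    return rot(f)@np.array([s[0],s[1],1])
def at_z(f,px,z):
    v=ray(f,px);p=np.array(f["position"],float);return p+v*(z-p[2])/v[2]
def proj(f,P):
    c=rot(f).T@(np.array(P,float)-f["position"]);s=c[:2]/c[2];s=s*(1+f["k1"]*(s@s))
    return s*[f["fx"],f["fy"]]+[f["cx"],f["cy"]]
def save(f,n,box=None,k=1):
    im=f["img"][...,::-1]
    if box: im=im[box[1]:box[3],box[0]:box[2]]
    cv2.imwrite("pics/"+n,cv2.resize(im,None,fx=k,fy=k,interpolation=cv2.INTER_CUBIC))
E
python3 - <<'E'
from h import *
for n in("top","scene"):
    f=viewer.grab_frame(n);save(f,n+".png");print(n,f["position"],f["attitude"],f["k1"])
    for t,z in(("blue_block",0),("blue_first",65.5),("blue_last",65.5),("orange_block",0)):
        for d in viewer.pinpoint(t,f)[:3]: print(t,np.round(d["location"]),round(d["score"],2),at_z(f,d["location"],z).round())
print(sensors.state())
E
```

```text
top [ 304.58486157    7.46596605 1195.53751676] [-169.71430355   -1.19172585  -91.27082283] -0.007174068751624846
blue_block [328. 230.] 0.81 [ 468. -148.    0.]
blue_first [227. 146.] 0.5 [676. 106.  66.]
blue_last [359. 221.] 0.68 [ 479. -217.   66.]
orange_block [218. 214.] 0.81 [514. 134.   0.]
orange_block [189. 297.] 0.62 [305. 209.   0.]
orange_block [334. 144.] 0.43 [ 699. -175.    0.]
scene [1375.05850251  292.47331631  812.1201193 ] [-128.56866192   -1.09871986  109.62906211] 0.04842538541586117
blue_block [234. 216.] 0.97 [ 470. -149.   -0.]
blue_first [260. 199.] 0.91 [447. -76.  66.]
blue_first [149. 198.] 0.36 [ 557. -368.   66.]
blue_last [209. 198.] 0.65 [ 494. -214.   66.]
orange_block [333. 247.] 0.81 [499. 154.   0.]
orange_block [366. 206.] 0.8 [287. 203.   0.]
{'time_s': 0.5, 'qpos': array([-7.15628827e+01,  1.83124377e+01,  8.96425670e+01,  7.74787355e-04,
        7.20434712e+01, -1.14669293e+00]), 'qvel': array([-0.03486931, -0.01897673, -0.14679881,  0.00507128,  0.01031391,
        0.09782512]), 'effort': array([-4.63444485e-04, -4.11993599e+01, -2.32040083e+01,  7.26898410e-02,
        3.85720690e-02, -2.08124334e-05]), 'ee_pos': array([ 192.72556377, -541.72860929,  227.94631649]), 'ee_rot': array([ 1.79998461e+02, -7.06405873e-04,  1.95835714e+01]), 'force': array([0.23409335, 1.02785719, 0.75994404]), 'torque': array([ 0.04519646, -0.03485096,  0.0693088 ]), 'gripper_force': 0.0, 'gripper_width': 91.2483474385347}
```

View pics/top.png

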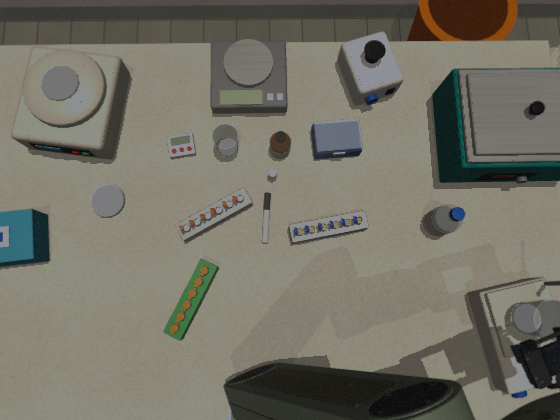

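View pics/scene.png

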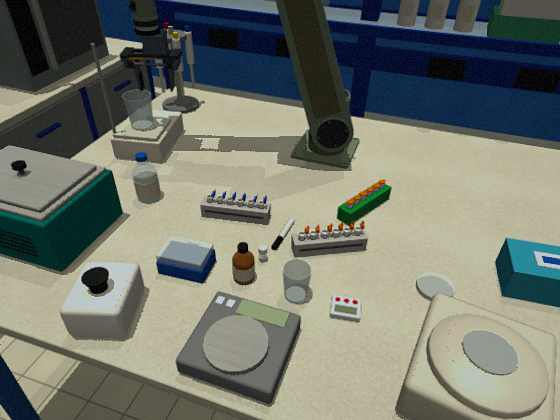

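Candidates: row of blue lids on the grey block at top (328,226), orange-lid block at (214,214), green look-alike at (191,299), blue tip box at (337,140). By the description the block at (328,226) is the one; I'll check it in a close crop.

```bash
python3 - <<'E'
from h import *
f=viewer.grab_frame("top");save(f,"crop.png",(280,200,380,250),7)
im=f["img"][200:250,280:380];hsv=cv2.cvtColor(im,cv2.COLOR_RGB2HSV)
# blue lid blobs
m=cv2.inRange(hsv,(108,130,50),(130,255,255));n,l,s,c=cv2.connectedComponentsWithStats(m)
for i in range(1,n):
    if s[i,4]>5:
        p=c[i]+[280,200];print(p.round(1),s[i,4],at_z(f,p,76).round())
# plan
st=sensors.state();Rm=R.from_euler('xyz',st["ee_rot"],degrees=True).as_matrix()
print(Rm.T@(np.array([440,-150,300])-st["ee_pos"]))
E
```

```text
[355.1 219.1] 15 [ 482. -206.   76.]
[342.9 221.9] 17 [ 476. -176.   76.]
[331.4 224.2] 17 [ 471. -148.   76.]
[320.1 226.2] 13 [ 467. -120.   76.]
[306.5 228.7] 17 [461. -87.  76.]
[296. 231.] 11 [456. -61.  76.]
[ 364.27692206 -286.18632365  -72.04120288]
```

View pics/crop.png

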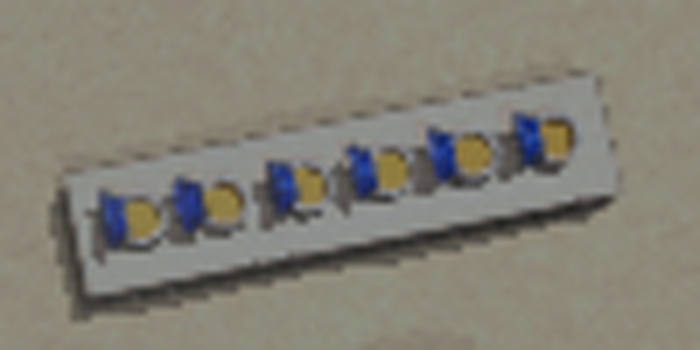

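Crop confirms: six blue lids, each upright just left (+y) of its tube; row from (295,231) to (358,219), block yaw about 10°. Turn the tool to the row, rise and move over with fingers closed.

Request:
step_arm(plan=[0, 0, -3.6, 0, 0, 0.082, 0, 0, -3.6, 0, 0, 0.082, 2.6, -2.85, 0, 0, 0, 0, 2.6, -2.85, 0, 0, 0, 0, 2.6, -2.85, 0, 0, 0, 0], hand=0, newtons=10)

```text
time_s: 0.97
ee_pos: [254.8, -443.1, 300.5]
ee_rot: [179.9, -0.0, 10.1]
force: [1.2, 0.8, -0.6]
gripper_width: 61.0
gripper_force: 0.0
```

Request:
step_arm(plan=[2.6, -2.85, 0, 0, 0, 0, 2.6, -2.85, 0, 0, 0, 0, 2.6, -2.85, 0, 0, 0, 0, 2.6, -2.85, 0, 0, 0, 0, 2.6, -2.85, 0, 0, 0, 0])

```text
time_s: 1.38
ee_pos: [357.7, -278.8, 300.2]
ee_rot: [180.0, -0.0, 10.2]
force: [-0.1, -0.4, 0.6]
gripper_width: 27.5
gripper_force: 0.0
```

Request:
step_arm(plan=[2.6, -2.85, 0, 0, 0, 0, 2.6, -2.85, 0, 0, 0, 0, 2.6, -2.85, 0, 0, 0, 0, 2.6, -2.85, 0, 0, 0, 0, 0, 0, 0, 0, 0, 0])

```text
time_s: 1.8
ee_pos: [442.1, -144.8, 300.0]
ee_rot: [-179.9, -0.2, 10.6]
force: [0.0, -0.4, 0.9]
gripper_width: 0.3
gripper_force: 0.0
```

```bash
python3 - <<'E'
from h import *
f=viewer.grab_frame("wrist");save(f,"wrist.png")
s=sensors.state();print(s["ee_pos"],s["ee_rot"],s["gripper_width"],f["position"],s["force"])
for t,z in(("blue_block",0),("blue_first",65.5),("blue_last",65.5)):
    for d in viewer.pinpoint(t,f)[:3]: print(t,np.round(d["location"]),round(d["score"],2),at_z(f,d["location"],z).round(1))
E
```

```text
[ 440.62075623 -147.34470287  299.9287263 ] [-1.79983787e+02 -2.52820670e-02  1.05234994e+01] 0.41516447647610244 [ 517.39484664 -131.29355747  457.68731842] [-0.95085171 -0.6478372  -0.08956594]
blue_block [282. 151.] 0.64 [ 475.2 -139.6    0. ]
blue_first [344. 161.] 0.59 [ 483.4 -219.1   65.5]
blue_first [227. 161.] 0.57 [456.1 -72.8  65.5]
blue_last [345. 164.] 0.7 [ 480.8 -220.7   65.5]
```

View pics/wrist.png

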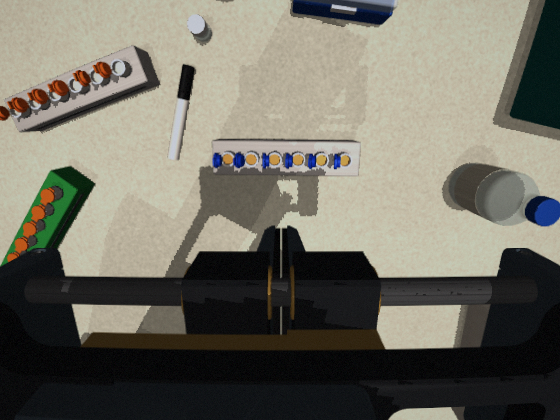

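The wrist view shows six blue lids, tube mouths from about (228,160) to (345,160), nothing in the way. Measure the row from the mouths.

```bash
python3 - <<'E'
from h import *
f=viewer.grab_frame("wrist")
hsv=cv2.cvtColor(f["img"],cv2.COLOR_RGB2HSV)[135:180,205:365]
P=[]
m=cv2.inRange(hsv,(12,100,90),(30,255,255));n,l,s,c=cv2.connectedComponentsWithStats(m)
for i in range(1,n):
    if s[i,4]>15:
        p=c[i]+[205,135];P.append(at_z(f,p,58));print(p.round(1),s[i,4],P[-1].round(1))
P=np.array(sorted(P,key=lambda p:-p[1]));d=P[0]-P[-1];print(np.degrees(np.arctan2(-d[0],d[1])),np.linalg.norm(d),P.mean(0))
# block outline (grey-white top, z46)
m=cv2.inRange(hsv,(0,0,165),(180,30,255));c=max(cv2.findContours(m,0,2)[0],key=cv2.contourArea)
b=cv2.boxPoints(cv2.minAreaRect(c))+[205,135];print([at_z(f,p,46)[:2].round() for p in b])
E
```

```text
[222.4 155.5] 81 [457.9 -71.3  58. ]
[246.  155.5] 86 [ 463.1 -101.2   58. ]
[269.5 155.6] 87 [ 468.3 -130.9   58. ]
[292.9 155.5] 86 [ 473.7 -160.5   58. ]
[316.4 155.6] 85 [ 479.  -190.3   58. ]
[339.9 155.8] 80 [ 484.2 -220.1   58. ]
10.016653332804752 151.11139251336266 [ 471.02536222 -145.69145148   58.        ]
[array([475., -46.]), array([ 510., -241.]), array([ 457., -254.]), array([421., -53.])]
```

Request:
step_arm(plan=[1, -3.85, 0, 0, 0, 0, 1, -3.85, 0, 0, 0, 0, 1, -3.85, 0, 0, 0, 0, 0, 0, 4, 0, 0, 0, 0, 0, 4, 0, 0, 0])

```text
time_s: 2.47
ee_pos: [450.1, -30.6, 221.2]
ee_rot: [179.9, -0.4, 10.3]
force: [0.6, -0.8, -0.1]
gripper_width: 0.8
gripper_force: 0.0
```

Request:
step_arm(plan=[0, 0, 4, 0, 0, 0, 0, 0, 4, 0, 0, 0, 0, 0, 3, 0, 0, 0, 0, 0, 2.1, 0, 0, 0, 0, 0, 0, 0, 0, 0])

```text
time_s: 2.88
ee_pos: [444.9, -32.1, 85.3]
ee_rot: [-179.9, 0.5, 10.0]
force: [-0.3, -0.3, 0.5]
gripper_width: 0.7
gripper_force: 0.0
```

```bash
cat > w.py <<'E'
from h import *
s=sensors.state();y=np.radians(10);p=s["ee_pos"]-np.array([471,-146,0])
print("block x,y",p[:2]@[np.cos(y),np.sin(y)],p[:2]@[-np.sin(y),np.cos(y)],"z",p[2],s["ee_rot"],s["force"])
E
python3 - <<'E'
from w import *
f=viewer.grab_frame("scene");save(f,"s2.png",(170,120,310,240),5)
E
```

```text
block x,y -5.915578573259804 116.71638660280684 z 85.31241655317926 [-179.87275505    0.51604811   10.03917659] [-0.31987598 -0.27785998  0.53807985]
```

View pics/s2.png

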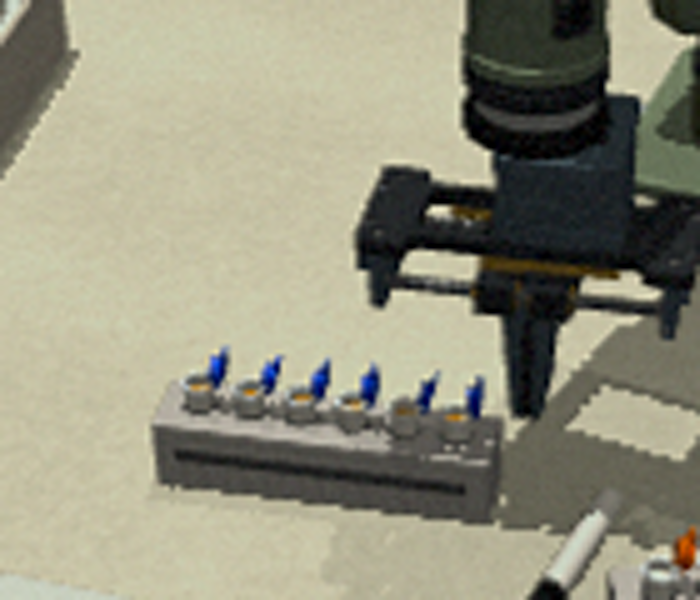

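The closed fingers stand just beyond lid 1 (crop pixel (525,415)), with all six lids open. Settle and start the sweep.

Request:
step_arm(plan=[0.3, 0, 0, 0, 0, 0, 0, 0, 0, 0, 0, 0, 0, 0, 0, 0, 0, 0])

```text
time_s: 3.18
ee_pos: [453.0, -30.9, 90.7]
ee_rot: [179.9, -0.2, 10.2]
force: [0.1, -0.1, 0.6]
gripper_width: 0.7
gripper_force: 0.0
```

```bash
python3 w.py
```

```text
block x,y 2.2277152490269962 116.4650795201776 z 90.68167345384717 [179.9308226   -0.22663935  10.15384678] [ 0.06111189 -0.0654288   0.57740964]
```

Request:
step_arm(plan=[0, 0.8, 0, 0, 0, 0, 0, 0.8, 0, 0, 0, 0, 0, 0.8, 0, 0, 0, 0, 0, 0.8, 0, 0, 0, 0, 0, 0.8, 0, 0, 0, 0])

```text
time_s: 3.6
ee_pos: [458.5, -70.6, 89.0]
ee_rot: [-180.0, 0.0, 10.2]
force: [-0.0, 1.8, 1.3]
gripper_width: 0.9
gripper_force: 0.6
```

Request:
step_arm(plan=[0, 0.8, 0, 0, 0, 0, 0, 0.8, 0, 0, 0, 0, 0, 0.8, 0, 0, 0, 0, 0, 0, 0, 0, 0, 0])

```text
time_s: 3.93
ee_pos: [463.1, -95.0, 88.9]
ee_rot: [179.9, -0.0, 10.1]
force: [0.3, -0.4, -1.0]
gripper_width: 1.0
gripper_force: 0.0
```

```bash
python3 - <<'E'
from w import *
f=viewer.grab_frame("scene");save(f,"s3.png",(170,120,310,240),5)
E
```

```text
block x,y 1.0523956774463556 51.58548514597728 z 88.85013214828861 [ 1.79945943e+02 -5.41625294e-03  1.01311035e+01] [ 0.27637324 -0.41267034 -0.9688362 ]
```

View pics/s3.png

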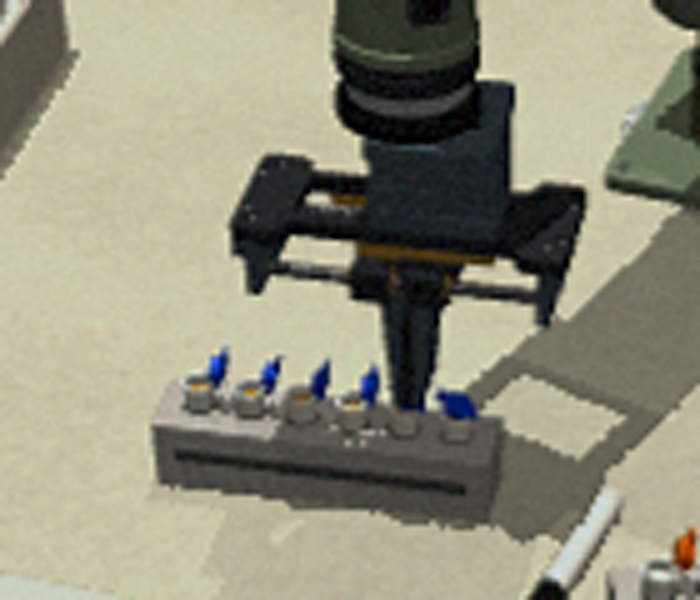

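Lid 1 (crop (457,405)) is folded most of the way, the finger is on lid 2, lids 3–6 stand, and the block hasn't moved. Continue.

Request:
step_arm(plan=[0, 0.8, 0, 0, 0, 0, 0, 0.8, 0, 0, 0, 0, 0, 0.8, 0, 0, 0, 0, 0, 0.8, 0, 0, 0, 0, 0, 0.8, 0, 0, 0, 0])

```text
time_s: 4.4
ee_pos: [470.0, -133.7, 88.9]
ee_rot: [180.0, -0.0, 10.2]
force: [-0.2, 0.7, 0.9]
gripper_width: 0.6
gripper_force: 0.5
```

Request:
step_arm(plan=[0, 0.8, 0, 0, 0, 0, 0, 0.8, 0, 0, 0, 0, 0, 0.8, 0, 0, 0, 0, 0, 0.8, 0, 0, 0, 0, 0, 0, 0, 0, 0, 0])

```text
time_s: 4.82
ee_pos: [476.0, -166.0, 89.0]
ee_rot: [179.9, -0.0, 10.1]
force: [-0.0, 0.3, 0.1]
gripper_width: 0.3
gripper_force: 0.1
```

Request:
step_arm(plan=[0, 0.8, 0, 0, 0, 0, 0, 0.8, 0, 0, 0, 0, 0, 0.8, 0, 0, 0, 0, 0, 0.8, 0, 0, 0, 0, 0, 0.8, 0, 0, 0, 0])

```text
time_s: 5.23
ee_pos: [482.6, -204.5, 89.0]
ee_rot: [180.0, -0.0, 10.2]
force: [0.5, 2.0, 0.6]
gripper_width: 0.3
gripper_force: 0.7
```

Request:
step_arm(plan=[0, 0.8, 0, 0, 0, 0, 0, 0.8, 0, 0, 0, 0, 0, 0.8, 0, 0, 0, 0, 0, 0.8, 0, 0, 0, 0, 0, 0, 0, 0, 0, 0])

```text
time_s: 5.65
ee_pos: [489.0, -237.2, 89.1]
ee_rot: [179.9, -0.1, 10.1]
force: [0.3, 0.3, 0.5]
gripper_width: 0.6
gripper_force: 0.0
```

```bash
python3 - <<'E'
from w import *
f=viewer.grab_frame("scene");save(f,"s4.png",(170,120,310,240),5)
E
```

```text
block x,y 1.8634920338280647 -92.9067274918058 z 89.07566485735161 [ 1.79891990e+02 -6.37154175e-02  1.01365123e+01] [0.26045226 0.26233851 0.53027541]
```

View pics/s4.png

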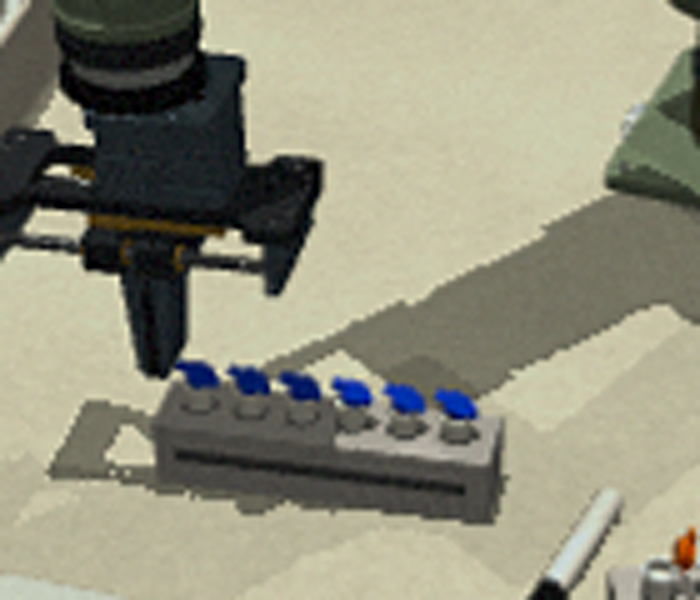

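All six lids are folded to about 0.45 rad (crop (200,375) to (457,403)) and the block hasn't moved. Press each down lightly from above, working back from lid 6.

Request:
step_arm(plan=[-0.1, -0.6, -0.8, 0, 0, 0, 0, -0.6, 0, 0, 0, 0, 0, 0, 0.5, 0, 0, 0, 0, 0, 0.4, 0, 0, 0, 0, 0, 0.4, 0, 0, 0])

```text
time_s: 6.12
ee_pos: [485.1, -223.3, 83.7]
ee_rot: [180.0, -0.0, 10.2]
force: [1.1, -0.3, 1.0]
gripper_width: 0.7
gripper_force: 0.7
```

Request:
step_arm(plan=[0, 0, 0.2, 0, 0, 0, 0, 0, 0.1, 0, 0, 0, 0, 0, 0, 0, 0, 0])

```text
time_s: 6.37
ee_pos: [485.0, -223.6, 80.6]
ee_rot: [-180.0, 0.0, 10.2]
force: [0.8, -1.1, 0.4]
gripper_width: 0.5
gripper_force: 0.0
```

```bash
python3 w.py
```

```text
block x,y 0.32280770201482656 -78.8176219832336 z 80.58085934432185 [-1.79985460e+02  2.44119082e-02  1.01811644e+01] [ 0.81647533 -1.10697261  0.43265958]
```

Request:
step_arm(plan=[0, 0, 0.05, 0, 0, 0, 0, 0, 0.05, 0, 0, 0, 0, 0, 0, 0, 0, 0])

```text
time_s: 6.62
ee_pos: [485.0, -223.6, 79.9]
ee_rot: [-180.0, 0.0, 10.2]
force: [0.2, -0.4, 0.2]
gripper_width: 0.8
gripper_force: 0.2
```

Request:
step_arm(plan=[0, 0, 0.03, 0, 0, 0, 0, 0, 0.02, 0, 0, 0, 0, 0, 0, 0, 0, 0])

```text
time_s: 6.87
ee_pos: [485.1, -223.6, 79.7]
ee_rot: [180.0, -0.0, 10.2]
force: [-1.0, 0.7, 3.4]
gripper_width: 0.4
gripper_force: 1.8
```

Contact at 3.4 N with the fingertip at z 65.7: lid 6 is shut. Repeat for lids 5 to 1.

Request:
step_arm(plan=[0, 0, -1.8, 0, 0, 0, 0, -1.5, 0, 0, 0, 0, 0, -1.5, 0, 0, 0, 0, 0, 0, 0.6, 0, 0, 0, 0, 0, 0.4, 0, 0, 0])

```text
time_s: 7.28
ee_pos: [478.8, -192.3, 86.4]
ee_rot: [-179.9, 0.1, 10.3]
force: [-0.6, 0.0, 1.5]
gripper_width: 0.6
gripper_force: 0.7
```

Request:
step_arm(plan=[0, 0, 0.3, 0, 0, 0, 0, 0, 0.25, 0, 0, 0, 0, 0, 0.15, 0, 0, 0, 0, 0, 0.1, 0, 0, 0, 0, 0, 0, 0, 0, 0])

```text
time_s: 7.7
ee_pos: [479.7, -194.2, 79.7]
ee_rot: [-180.0, 0.0, 10.2]
force: [-2.1, 0.2, 5.3]
gripper_width: 0.4
gripper_force: 2.6
```

Request:
step_arm(plan=[0, 0, -1.8, 0, 0, 0, 0, -1.5, 0, 0, 0, 0, 0, -1.5, 0, 0, 0, 0, 0, 0, 0.6, 0, 0, 0, 0, 0, 0.4, 0, 0, 0])

```text
time_s: 8.12
ee_pos: [474.0, -163.5, 86.7]
ee_rot: [-180.0, 0.0, 10.3]
force: [-0.0, -1.1, 0.5]
gripper_width: 0.6
gripper_force: 0.6
```

Request:
step_arm(plan=[0, 0, 0.3, 0, 0, 0, 0, 0, 0.25, 0, 0, 0, 0, 0, 0.15, 0, 0, 0, 0, 0, 0.1, 0, 0, 0, 0, 0, 0, 0, 0, 0])

```text
time_s: 8.53
ee_pos: [474.6, -165.0, 79.7]
ee_rot: [180.0, -0.0, 10.2]
force: [-0.9, 0.1, 3.7]
gripper_width: 0.5
gripper_force: 2.1
```

```bash
python3 w.py
```

```text
block x,y 0.26235736462564535 -19.320662162320726 z 79.71457732099437 [ 1.79975730e+02 -4.97879181e-03  1.01634930e+01] [-0.94613783  0.10911304  3.71264939]
```

Request:
step_arm(plan=[0, 0, -1.8, 0, 0, 0, 0, -1.5, 0, 0, 0, 0, 0, -1.5, 0, 0, 0, 0, 0, 0, 0.6, 0, 0, 0, 0, 0, 0.4, 0, 0, 0])

```text
time_s: 8.95
ee_pos: [469.0, -134.8, 86.9]
ee_rot: [180.0, 0.0, 10.2]
force: [0.5, -0.0, 2.7]
gripper_width: 0.4
gripper_force: 0.6
```

Request:
step_arm(plan=[0, 0, 0.3, 0, 0, 0, 0, 0, 0.25, 0, 0, 0, 0, 0, 0.15, 0, 0, 0, 0, 0, 0.1, 0, 0, 0, 0, 0, 0, 0, 0, 0])

```text
time_s: 9.37
ee_pos: [469.4, -135.7, 79.7]
ee_rot: [180.0, -0.0, 10.2]
force: [0.5, -0.8, 3.8]
gripper_width: 0.6
gripper_force: 1.9
```

Request:
step_arm(plan=[0, 0, -1.8, 0, 0, 0, 0, -1.5, 0, 0, 0, 0, 0, -1.5, 0, 0, 0, 0, 0, 0, 0.6, 0, 0, 0, 0, 0, 0.4, 0, 0, 0])

```text
time_s: 9.78
ee_pos: [463.6, -105.3, 86.9]
ee_rot: [180.0, 0.0, 10.2]
force: [0.6, -1.8, 1.1]
gripper_width: 0.0
gripper_force: 0.6
```

Request:
step_arm(plan=[0, 0, 0.3, 0, 0, 0, 0, 0, 0.25, 0, 0, 0, 0, 0, 0.15, 0, 0, 0, 0, 0, 0.1, 0, 0, 0, 0, 0, 0, 0, 0, 0])

```text
time_s: 10.2
ee_pos: [464.1, -106.1, 79.7]
ee_rot: [180.0, -0.0, 10.2]
force: [-1.2, -1.0, 4.5]
gripper_width: 0.2
gripper_force: 2.0
```

Request:
step_arm(plan=[0, 0, -1.8, 0, 0, 0, 0, -1.5, 0, 0, 0, 0, 0, -1.5, 0, 0, 0, 0, 0, 0, 0.6, 0, 0, 0, 0, 0, 0.4, 0, 0, 0])

```text
time_s: 10.62
ee_pos: [458.4, -75.8, 87.0]
ee_rot: [180.0, 0.0, 10.2]
force: [-0.0, -0.2, 1.0]
gripper_width: 0.6
gripper_force: 0.6
```

Request:
step_arm(plan=[0, 0, 0.3, 0, 0, 0, 0, 0, 0.25, 0, 0, 0, 0, 0, 0.15, 0, 0, 0, 0, 0, 0.1, 0, 0, 0, 0, 0, 0, 0, 0, 0])

```text
time_s: 11.03
ee_pos: [458.8, -76.5, 79.7]
ee_rot: [180.0, -0.0, 10.2]
force: [-0.9, -1.5, 4.0]
gripper_width: 0.8
gripper_force: 2.1
```

Request:
step_arm(plan=[0, 0, -3, 0, 0, 0, 0, 0, -4, 0, 0, 0, 0, 0, -4, 0, 0, 0, -4, 0, -1, 0, 0, 0, -4, 0, 0, 0, 0, 0])

```text
time_s: 11.45
ee_pos: [382.5, -90.9, 202.7]
ee_rot: [179.8, -0.4, 10.3]
force: [-0.3, -0.8, 0.8]
gripper_width: 0.2
gripper_force: 0.0
```

Request:
step_arm(plan=[-4, 0, 0, 0, 0, 0, 0, 0, 0, 0, 0, 0, 0, 0, 0, 0, 0, 0, 0, 0, 0, 0, 0, 0])

```text
time_s: 11.78
ee_pos: [340.9, -97.4, 199.7]
ee_rot: [180.0, -0.1, 10.1]
force: [-0.7, 0.8, 0.2]
gripper_width: 0.6
gripper_force: 0.0
```

```bash
python3 - <<'E'
from w import *
f=viewer.grab_frame("scene");save(f,"s5.png",(170,120,380,270),3.8)
f=viewer.grab_frame("wrist");save(f,"w5.png",(150,20,430,230),2.8)
E
```

```text
block x,y -119.66012617946993 70.48185743670759 z 199.71656000140038 [ 1.79974441e+02 -8.70317984e-02  1.01346536e+01] [-0.70444033  0.84630425  0.19149383]
```

View pics/s5.png

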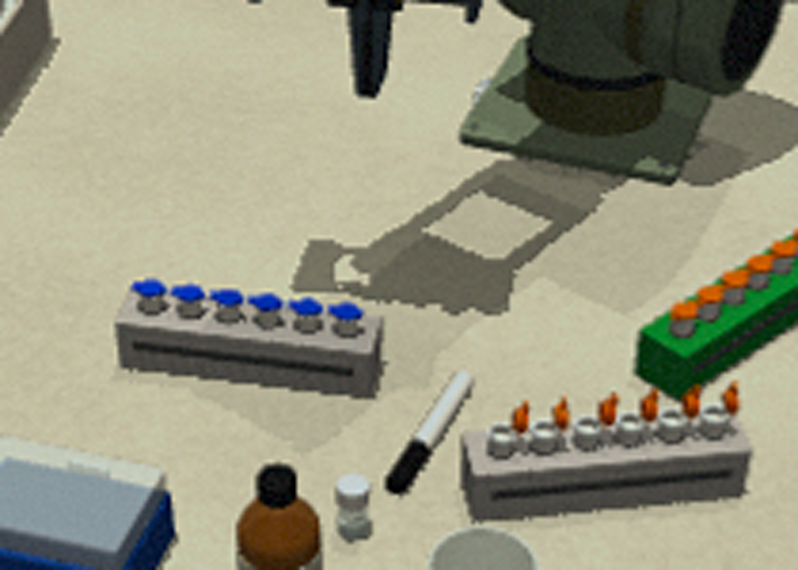

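View pics/w5.png

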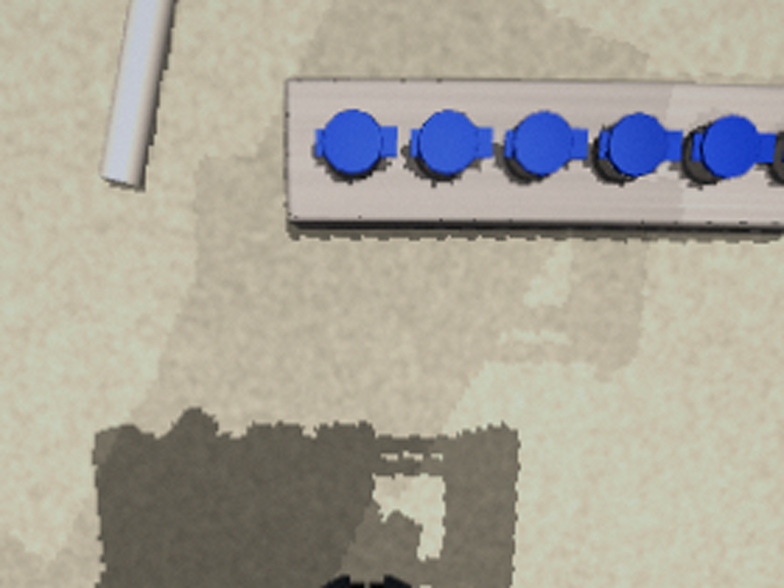

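All six blue lids lie flat (scene crop (150,288) to (345,311)), the orange lids stand open, and everything else is in place. Handing in.

```bash
python3 -c "
from workcell import env
print(env.job_done())"
```

```text
the job is handed in; nothing more can be done
None
```

I closed all six blue lids with a light sweep from tube 1 to tube 6, then pressed each one down from above (5.3 N at most in the readings). In the last pictures the orange lids still stand open and nothing else on the bench looks moved; I handed the job in, but no verdict came back.

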